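# Load a valve body and slide its carrier to the leak-test station

### The job

Set the gearbox valve body down gently, flat and fully home between the brass locators of the slide carrier's nest, solenoids towards the red push handle, while the carrier is still at the loading end. Then push the carrier steadily along its rails until it clicks into the test station, centred under the blue frame's seal head - neither short of it nor on at the unloading end - and let go. Do not drop or tip the valve body, and leave the other parts on the bench where they are.

Things in the scene. Friction and masses are not known exactly. Their poses are not given: they have to be found in the camera images.
- valve_body: Loose metal casting, 0.4-0.7 kg, 56 (own x) x 120 (own y) x 34 mm, dark tracks on top. Two dark solenoids, 16 mm diameter, centres 11 mm either side of the middle and 14 mm up, stick 20 mm out of its +y end. Origin: centre of the underside, on the bench. Grasp across the 56 mm. Starts with +y end within 0.35 rad of world +y, in one of two places robot-side of the rails; pump cover in the other.
- shuttle: Leak-test slide, bolted down; place and yaw vary. Grey base plate 132 x 580 x 12 mm with two rails along own y, and on the robot side a notched strip 26 mm high. Origin: on the bench, under the carrier's centre line at the test station (yellow mark). Own +y runs to the loading end (white mark, at y = 170 mm), -y to the unloading end (blue mark, y = -170 mm); own x points away from the robot.
- carrier (a joint): Carrier position along the rails (m): 0 loading station, 0.170 test, 0.340 unloading; stops at -0.010, 0.350. Grows towards the shuttle's own -y. Starts between 0 and 0.04. At each station a spring ball drops into a notch; it draws the carrier in from about 5 mm either side, then holds it centred. Pushing takes 1 to 3 N, leaving a notch about 5 to 9 N.
- nest (a point): Centre of the nest floor (black pad) on the aluminium carrier plate, which is 110 x 160 mm; 58 mm above the bench; axes as the shuttle's. The home valve body has its origin here and axes parallel. Brass locators, 4 mm clear of it: two on each long side (inner faces x = +-32 mm, 12 mm high, y = 40 to 56 and -40 to -56 mm; free for fingers between) and at the ends (see nest_end).
- nest_end (a point): Foot of the inner face of the brass end block at the nest's -y end (64 mm from the nest centre, away from the handle): 40 mm wide, 20 mm high, so the solenoid end cannot go there. At the +y end two small locators, 12 mm high, inner faces at y = 64 mm, leave a 46 mm gap for the solenoids.
- push_handle (a point): Middle of the carrier's push handle: an upright red grip, 26 (x) x 36 (y) x 48 mm high, round-edged, 130 mm from the nest centre towards the loading end (+y); this point is 86 mm above the bench, its top 110 mm. It stands on a steel tongue (32 mm wide, top 48 mm above the bench) that ends 15 mm beyond it.
- test_station (a point): Point fixed on the shuttle where the nest centre lies when the carrier has clicked into the test station; 58 mm above the bench, straight below the seal head.
- seal_head (a point): Centre of the underside of the idle, fixed seal head over the test station, 122 mm above the bench (the loaded casting passes 30 mm below); its plate is 85 (x) x 64 (y) mm. It hangs from a blue C-frame arm 70 mm wide along y, 285 mm high, reaching own x = -30 mm (gauge to -45 mm); the column, 80 x 70 mm, stands at own x = 85 to 165 mm.
- pump_cover: Loose round oil-pump cover, grey, 100 mm diameter, rim 12 mm thick, hub 40 mm high; origin at the centre of its underside. Not to be moved.
- clutch_pack: Loose banded stack of clutch plates, 124 mm diameter, 24 mm high, right of the slide; origin at the centre of its underside. Not to be moved.
- cleaner_can: Loose orange spray can, 66 mm diameter, 190 mm high, far right; origin at the centre of its underside. Not to be moved.
There are look-alikes about, which are no part of the job. Of the things like the valve_body, leave any that is orange or pink; of the rest the larger one is meant.

How it is judged:
On the way:
1. the valve body lies home in the nest while the carrier is still on the loading side (joint below 0.10) (x of valve_body in the frame of nest between -0.006 and 0.006 m and y of valve_body in the frame of nest between -0.006 and 0.006 m and z of valve_body in the frame of nest between -0.003 and 0.003 m and angle between valve_body's own z axis and vertical below 0.06 rad and value of joint carrier below 0.1 m and linear speed of valve_body below 0.05 m/s), for 0.2 s.
At the end, for the whole second after the job is handed in: The carrier rests in the test station's notch (joint 0.170 within 4 mm), with the valve body at rest in its nest: origin within 6 mm of the nest centre in x and y and within 3 mm in height, level within 0.06 rad (x of valve_body in the frame of nest between -0.006 and 0.006 m and y of valve_body in the frame of nest between -0.006 and 0.006 m and z of valve_body in the frame of nest between -0.003 and 0.003 m and angle between valve_body's own z axis and vertical below 0.06 rad and value of joint carrier between 0.166 and 0.174 m and velocity of joint carrier between -0.01 and 0.01 m/s and linear speed of valve_body below 0.02 m/s); the robot touches nothing.
It fails at once if the valve body is dropped, thrown or rushed: faster than 0.45 m/s while the fingers are not on it (linear speed of valve_body above 0.45 m/s and contact force between the fingers and valve_body below 0.2 N).
It fails at once if the valve body is tipped by more than 0.7 rad (angle between valve_body's own z axis and vertical above 0.7 rad).
It fails at once if the pump cover, clutch pack or spray can is moved by more than 25 mm (distance of any of pump_cover, clutch_pack, cleaner_can from where it was at the start of the episode above 0.025 m).
It also fails if it takes over 64 s, if anything falls off the work surface, if the arm or the gripper's body presses on something with over 40 N, if the wrist force passes 120 N, or if a joint passes its speed limit or range.

### The arm

A 7-joint arm with a two-finger parallel gripper is mounted at the origin on the work surface. World frame = base frame: x ahead of the robot, y to its left, z up, the work surface at z = 0. Lengths are in m, angles in rad, forces in N, time in s.
With the tool pointing down it reaches from about 0.35 to 0.9 m from the base axis. Payload 8.1 kg.
Tool frame: the origin (TCP) lies at the very end of the fingers, on their centre line; the grasp point (between the pads) lies 19 mm behind it; z points along the fingers, y is the line along which they close (so a half turn about z gives the same grasp; the last joint's range is limited). The gripper opens to 92 mm and grips with 3 to 60 N. Pads are 19 mm wide; open, the fingers measure 130 mm over their backs; the gripper's body (75 mm by 190 mm) begins 47 mm behind the grasp point.
Start: joints at [1.129, 0.434, 0.025, 1.573, -0.012, 1.134, -0.075], TCP at [0.208, -0.589, 0.227] pointing down, gripper open.
Joint ranges: [-2.62, 2.62], [-0.44, 2.09], [-1.27, 1.32], [0.08, 2.57], [-1.32, 4.46], [0.12, 2], [-2.74, 2.74]. Speed limits (rad/s): [2.22, 2.22, 3.01, 3.01, 3.14, 3.14, 3.14].

### API

Orientations are given as a unit quaternion [x, y, z, w].
In Python, from plant import env gives the robot as it stands. The module is installed in compiled form; this text tells all that it offers.
- The arm moves only by the tool step_arm, never from a script. Its argument "rows" is a list of rows, each a list of 5 numbers: the shift along the world's x, y, z in units of 40 mm (1.0 is 40 mm), then the turn about the world's z in units of 10 degrees (1.0 is 10 degrees), then the opening, from -1 (shut) to 1 (fully open). In form: [[tx, ty, tz, yaw, hand], ...]. A call has 1 to 20 rows; each row is the pose to reach, as a shift and turn from the pose commanded when the call began; what a row does not reach only later rows make up. A row lasts 1/8 s, in which the tool goes at most 62.5 mm and 10.7 degrees, less where a joint would pass 70% of its speed; a pose out of reach is approached as far as the arm can. A call with a gripper value outside its range is refused whole. The fingers move at their own pace and stop on an object; the grip force is fixed at half the most. Time passes only in rows, so rows that repeat a pose let the fingers close. It gives the time, the measured TCP pose, the force, the opening and the grip force at its end, in the units of the state.
- env.observe(): the state, without advancing time (a new reading comes with each control period).
- env.camera(name): name is "scene" or "top" or "wrist"; returns the picture (400x640x3 uint8, red, green, blue); there is no depth.
- env.camera_info(name): a dict with "intrinsics" (3x3 intrinsics, pixels), "R" (3x3) and "t" (3): a world point X has camera coordinates R X + t; the wrist camera has in their place "T_tool_cam" (4x4, takes a point from camera to tool coordinates, whose origin is the TCP and whose axes are the flange's). Camera axes: x right, y down, z forward; pixel columns grow to the right and rows downward; lengths in m; the calibration is good to about 2 mm. A picture is of the moment at which its call begins: read the wrist's pose just before it. camera_info takes no time and is no camera call.
- env.close_job(): hands the job in; it is judged then, once.
The state is a dict: "t": time; "joints": joint angles; "joint_vel": joint speeds; "joint_efforts": joint torques, N m; "tool_pos": TCP position; "tool_rot": TCP orientation; "wrist_force": force on the tool from outside, world axes, zero at the start; "ft_torque": the same for the moment, N m; "gripper_width": opening from 0.0 (shut) to 1.0 (fully open); "finger_force": force on a finger pad.
Only numpy, scipy, OpenCV 4.12 (cv2) and the standard library are available. Lean on these libraries where they do the work, as an engineer would, in place of code of your own. Each camera call takes 0.05 s, during which the arm holds its last target. There are 200 camera calls.

## Working session

There is one attempt and no reset: what is moved stays moved. The work goes in short steps, Python scripts to look and compute and a tool call to move; the robot and the scene stay as the last step left them, time stands still between calls to the robot, and variables do not carry over. Pictures are saved under pics/ and viewed, at most 10 in all, crops included, and the job is handed in when it is done.

Besides the shell and the picture viewer there is one more tool, called after "Emit:" as name([rows], argument=value, ...), one row to a line, values as JSON. step_arm: Moves the arm, as the interface text tells. Its arguments: {"type":"object","properties":{"rows":{"type":"array","items":{"type":"array","items":{"type":"number"}}}},"required":["rows"]}

```bash
mkdir -p pics
cat > h.py <<'E'
import numpy as np, cv2
from plant import env
def ray(n,px,z):
    c=env.camera_info(n);K=np.array(c["intrinsics"])
    if n=="wrist":
        from scipy.spatial.transform import Rotation as Ro
        s=env.observe();T=np.array(c["T_tool_cam"]);Rt=Ro.from_quat(s["tool_rot"]).as_matrix()
        Rw=Rt@T[:3,:3];o=Rt@T[:3,3]+np.array(s["tool_pos"])
    else:
        R=np.array(c["R"]);Rw=R.T;o=-R.T@np.array(c["t"])
    d=Rw@np.linalg.inv(K)@np.array([px[0],px[1],1.]);
    return o+d*(z-o[2])/d[2]
def proj(n,X):
    c=env.camera_info(n);p=np.array(c["intrinsics"])@(np.array(c["R"])@np.array(X)+np.array(c["t"]));return p[:2]/p[2]
def save(n,f,crop=None,s=1):
    im=env.camera(n)[:,:,::-1]
    cv2.imwrite("pics/raw_"+f,im)
    if crop: x0,y0,x1,y1=crop;im=im[y0:y1,x0:x1]
    cv2.imwrite("pics/"+f,cv2.resize(im,None,fx=s,fy=s,interpolation=cv2.INTER_CUBIC))
E
python3 - <<'E'
from h import *
save("top","top.png",s=1.25);save("scene","scene.png",s=1.25)
print(env.observe())
for n in("top","scene","wrist"):print(env.camera_info(n))
E
```

```text
{'t': 0.1, 'joints': array([ 1.12941128,  0.43515798,  0.0249968 ,  1.57398774, -0.01157546,
        1.13401574, -0.07508885]), 'joint_vel': array([-4.61551726e-05, -4.23234987e-04, -9.74692020e-04, -1.48689148e-03,
        5.16145020e-04,  8.78490847e-04, -6.38110648e-04]), 'joint_efforts': array([ 2.86147653e-03, -6.69127178e+01,  9.87501070e-01, -3.15148330e+01,
       -6.06552511e-02,  3.73134110e-02,  3.08017121e-06]), 'tool_pos': array([ 0.20749195, -0.58907024,  0.22602794]), 'tool_rot': array([ 9.85692902e-01,  1.68549686e-01, -1.98865510e-04, -6.83882920e-04]), 'wrist_force': array([-0.58614043, -0.22757897, -0.13841272]), 'ft_torque': array([-0.00687029, -0.00668758,  0.01257326]), 'finger_force': 0.0, 'gripper_width': 0.9974268979323503}
{'intrinsics': array([[505.36163752,   0.        , 318.09517972],
       [  0.        , 505.36163752, 195.93459414],
       [  0.        ,   0.        ,   1.        ]]), 'R': array([[ 0.05319601, -0.99857249,  0.00481374],
       [-0.97828656, -0.05308112, -0.20034421],
       [ 0.20031374,  0.0059483 , -0.97971375]]), 't': array([-0.06891
[... 232 characters left out ...]
93501919,  0.00318543],
       [ 0.77178122,  0.2945987 , -0.56352938],
       [-0.52784921, -0.19735937, -0.82608988]]), 't': array([ 0.1916455 , -0.23106637,  1.714045  ])}
{'intrinsics': array([[327.07957208,   0.        , 314.27335668],
       [  0.        , 327.07957208, 204.68730067],
       [  0.        ,   0.        ,   1.        ]]), 'T_tool_cam': array([[-2.60238702e-04, -9.54762672e-01, -2.97368749e-01,
         8.12272189e-02],
       [ 9.99999965e-01, -2.63373284e-04, -2.95246622e-05,
         2.70621665e-04],
       [-5.01299386e-05, -2.97368746e-01,  9.54762707e-01,
        -1.57678290e-01],
       [ 0.00000000e+00,  0.00000000e+00,  0.00000000e+00,
         1.00000000e+00]])}
```

View pics/top.png

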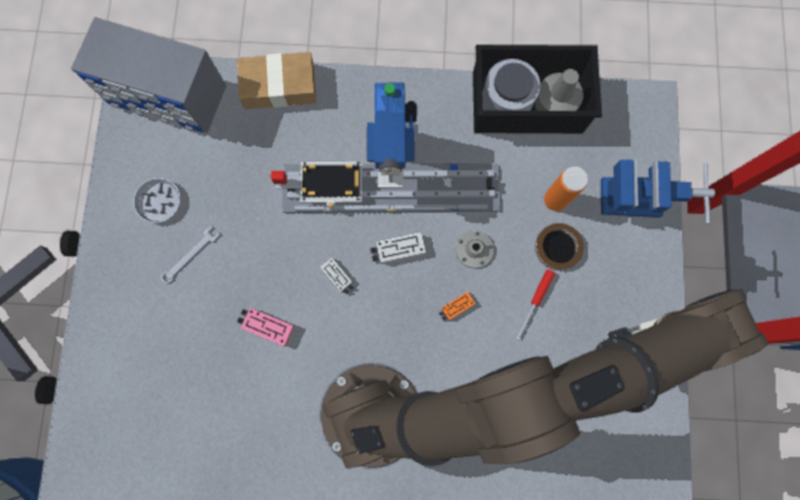

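View pics/scene.png

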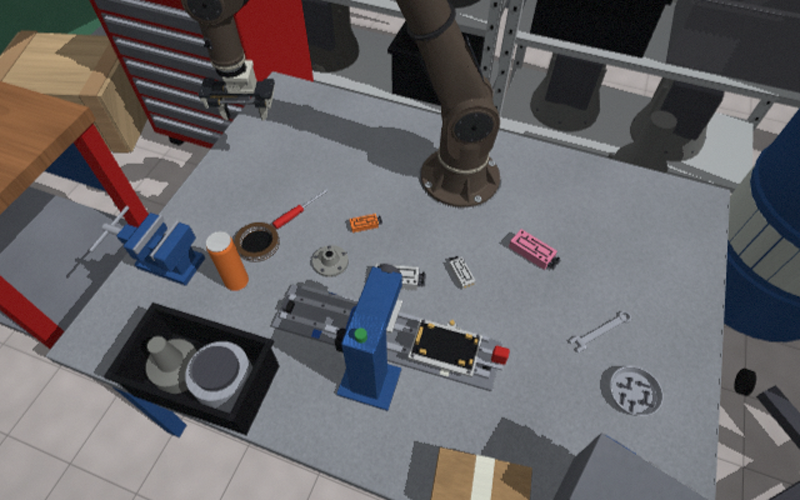

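Valve-body-like items (top view at 1.25x): white-grey large (400,248), white-grey small (338,275), pink (267,326), orange (458,306). The large one at (400,248) fits, because it is neither pink nor orange and is the larger of the other two. Its solenoids are on the left (+y). The carrier is near the loading end, with the red handle at (279,177). I'll confirm with an enlarged crop.

Run:
```python
from h import *
im=cv2.imread("pics/raw_top.png")[120:240,210:410]
cv2.imwrite("pics/crop.png",cv2.resize(im,None,fx=4,fy=4,interpolation=cv2.INTER_CUBIC))
```

```text
(no output)
```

View pics/crop.png

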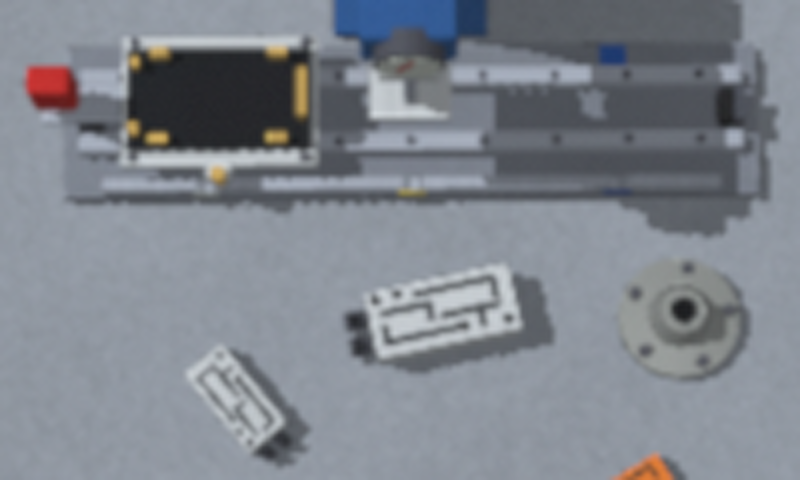

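The crop confirms the large white body, with top corners at about (363,291), (510,263), (522,330), (382,360) and solenoids at (355,333). The small white part at (238,400) is the look-alike. Carrier plate corners are at about (122,38), (317,38), (315,163), (123,165).

Run:
```python
from h import *
f=lambda p,z:ray("top",(210+(p[0]+.5)/4-.5,120+(p[1]+.5)/4-.5),z)
v=np.array([f(p,.034) for p in[(363,291),(510,263),(522,330),(382,360)]])
print("valve",v.round(4),v.mean(0).round(4))
e=(v[0]+v[3]-v[1]-v[2])/2;print("len",np.linalg.norm(e),"yaw(y axis)",np.degrees(np.arctan2(-e[0],e[1])))
c=np.array([f(p,.058) for p in[(122,38),(317,38),(315,163),(123,165)]]);print("plate",c.round(4),c.mean(0))
b=np.array([f(p,.07) for p in[(159,53),(277,52),(276,136),(157,138)]]);print("brass",b.round(4),b.mean(0))
e=b[0]+b[3]-b[1]-b[2];print(np.degrees(np.arctan2(-e[0],e[1])))
r=[f(p,.012) for p in[(68,199),(760,199)]];print(r,np.degrees(np.arctan2(-(r[0]-r[1])[0],(r[0]-r[1])[1])))
print("handle",f((45,80),.110),"pump",f((684,320),.0))
print("white/yellow/blue",f((397,97),.012),f((610,190),.026),f((411,190),.026),f((217,175),.05))
```

```text
valve [[ 0.4367  0.012   0.034 ]
 [ 0.4665 -0.106   0.034 ]
 [ 0.4116 -0.1182  0.034 ]
 [ 0.3809 -0.0067  0.034 ]] [ 0.4239 -0.0547  0.034 ]
len 0.11862448090216819 yaw(y axis) 14.745106517281672
plate [[0.6324 0.2208 0.058 ]
 [0.6412 0.0613 0.058 ]
 [0.5353 0.0561 0.058 ]
 [0.5251 0.2109 0.058 ]] [0.58350293 0.13728173 0.058     ]
brass [[0.6173 0.1876 0.07  ]
 [0.6234 0.0921 0.07  ]
 [0.5527 0.088  0.07  ]
 [0.5458 0.1835 0.07  ]] [0.58480481 0.13781664 0.07      ]
3.891150237103621
[array([0.50591693, 0.26172504, 0.012     ]), array([ 0.53717368, -0.31151465,  0.012     ])] 3.121047175293456
handle [0.57695822 0.2693281  0.11      ] pump [ 0.43380844 -0.25281679  0.        ]
white/yellow/blue [ 0.60885127 -0.00555376  0.012     ] [ 0.53432944 -0.18568743  0.026     ] [ 0.52540211 -0.02203152  0.026     ] [0.52304878 0.13542073 0.05      ]
```

Emit:
step_arm([
  [0.2,0.6,0.3,0.4,1],
  [0.7,1.7,0.6,1.1,1],
  [1.2,2.9,0.6,1.9,1],
  [1.7,4.2,0.6,2.7,1],
  [2.2,5.5,0.6,3.5,1],
  [2.7,6.8,0.6,4.3,1],
  [3.3,8.1,0.6,5.2,1],
  [3.8,9.4,0.6,6.0,1],
  [4.3,10.6,0.6,6.8,1],
  [4.8,11.8,0.6,7.5,1],
  [5.2,12.8,0.6,8.2,1],
  [5.4,13.3,0.6,8.5,1],
  [5.4,13.3,0.6,8.5,1],
  [5.4,13.3,0.6,8.5,1],
  [5.4,13.3,0.6,8.5,1],
])

```text
t: 1.98
tool_pos: [0.4233, -0.059, 0.2506]
tool_rot: [0.614, 0.789, -0.0, -0.0]
wrist_force: [-0.3, -0.2, 0.5]
gripper_width: 0.998
finger_force: 0.0
```

Run:
```python
from h import *
s=env.observe();print(s["t"],s["tool_pos"],s["tool_rot"],s["joints"])
save("wrist","w1.png",s=1.25)
```

```text
1.975 [ 0.42326465 -0.05896339  0.25059754] [ 6.14138601e-01  7.89198123e-01 -3.14401525e-04 -5.06691574e-05] [ 0.53637756  0.13737874 -0.57597619  1.94930521  0.08519871  1.07885523
  0.17257078]
```

View pics/w1.png

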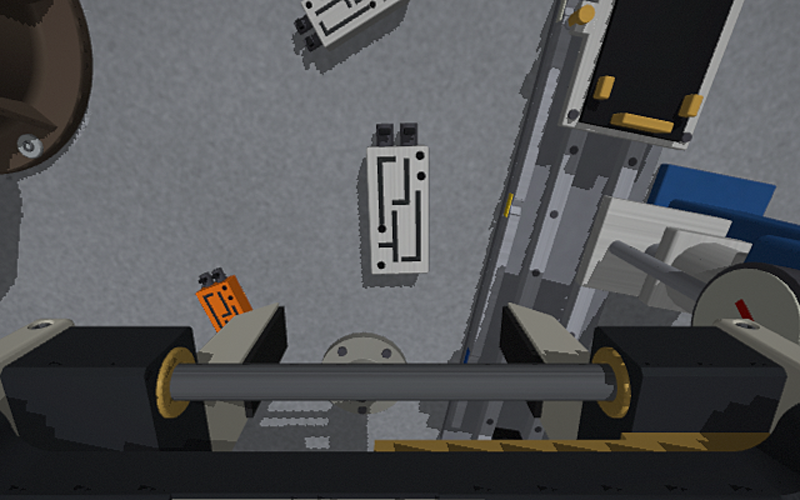

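The wrist view shows valve top corners at (367,147), (428,147), (428,272), (370,272). Carrier plate corners at the end-block side are (566,124) and (685,147), and the end block spans (612,118) to (673,130).

Run:
```python
from h import *
f=lambda p,z:ray("wrist",((p[0]+.5)/1.25-.5,(p[1]+.5)/1.25-.5),z)
im=cv2.imread("pics/raw_w1.png");hsv=cv2.cvtColor(im,cv2.COLOR_BGR2HSV)
m=((hsv[:,:,2]>190)&(hsv[:,:,1]<25)).astype(np.uint8);m[:,:280]=0;m[:,360:]=0;m[:100]=0;m[235:]=0
m=cv2.morphologyEx(m,cv2.MORPH_CLOSE,np.ones((5,5)))
n,l,st,_=cv2.connectedComponentsWithStats(m);i=1+st[1:,4].argmax();print(st[i])
r=cv2.minAreaRect(np.argwhere(l==i)[:,::-1].astype(np.float32));print(r)
q=cv2.boxPoints(r)
for name,P in(("mar",[ray("wrist",p,.034) for p in q]),("hand",[f(p,.034) for p in[(367,147),(428,147),(428,272),(370,272)]])):
    P=np.array(P);print(name,P.round(4),P.mean(0).round(4))
    L=[P[(k+1)%4]-P[k] for k in range(4)];e=max(L,key=np.linalg.norm);e=e*np.sign(e[1]);print([round(np.linalg.norm(x),4) for x in L],np.degrees(np.arctan2(-e[0],e[1])))
print("plate end",f((566,124),.058),f((685,147),.058))
print("endblock top inner edge",f((613,114),.078),f((674,126),.078))
print("side locs inner top",f((613,77),.07),f((684,94),.07))
print("yellow",f((509,206),.026))
```

```text
[337 136   1   1   1]
((337.0, 136.0), (0.0, 0.0), 0.0)
mar [[ 0.4375 -0.0089  0.034 ]
 [ 0.4375 -0.0089  0.034 ]
 [ 0.4375 -0.0089  0.034 ]
 [ 0.4375 -0.0089  0.034 ]] [ 0.4375 -0.0089  0.034 ]
[np.float64(0.0), np.float64(0.0), np.float64(0.0), np.float64(0.0)] -0.0
hand [[ 0.3855 -0.0013  0.034 ]
 [ 0.4378  0.012   0.034 ]
 [ 0.4695 -0.101   0.034 ]
 [ 0.415  -0.1149  0.034 ]] [ 0.4269 -0.0513  0.034 ]
[np.float64(0.054), np.float64(0.1174), np.float64(0.0563), np.float64(0.1173)] 15.69176198792417
plate end [0.53976686 0.05755694 0.058     ] [0.64191285 0.06476619 0.058     ]
endblock top inner edge [0.56411761 0.07100963 0.078     ] [0.61309108 0.07442702 0.078     ]
side locs inner top [0.5573034  0.09705362 0.07      ] [0.61518379 0.0992656  0.07      ]
yellow [ 0.52711938 -0.02123797  0.026     ]
```

Emit:
step_arm([
  [0.05,0.15,-0.5,0.1,1],
  [0.05,0.15,-1.7,0.1,1],
  [0.05,0.15,-3.0,0.1,1],
  [0.05,0.15,-4.2,0.1,1],
  [0.05,0.15,-5.2,0.1,1],
  [0.05,0.15,-5.8,0.1,1],
  [0.05,0.15,-6.05,0.1,1],
  [0.05,0.15,-6.1,0.1,1],
  [0.05,0.15,-6.1,0.1,-1],
  [0.05,0.15,-6.1,0.1,-1],
  [0.05,0.15,-6.1,0.1,-1],
  [0.05,0.15,-6.1,0.1,-1],
  [0.05,0.15,-6.1,0.1,-1],
  [0.05,0.15,-6.1,0.1,-1],
])

```text
t: 3.78
tool_pos: [0.426, -0.0515, 0.007]
tool_rot: [0.606, 0.795, 0.0, 0.0]
wrist_force: [-1.1, -0.5, 6.0]
gripper_width: 0.611
finger_force: 30.0
```

Emit:
step_arm([
  [0,0,0.1,0,-1],
  [0,0,0.5,0,-1],
  [0,0,1.2,0,-1],
  [0,0,2.0,0,-1],
  [0,0,2.8,0,-1],
  [0,0,3.3,0,-1],
  [0,0,3.5,0,-1],
  [0,0,3.5,0,-1],
  [0,0,3.5,0,-1],
  [0,0,3.5,0,-1],
])

```text
t: 5.03
tool_pos: [0.4251, -0.0514, 0.146]
tool_rot: [0.606, 0.796, -0.0, -0.001]
wrist_force: [0.1, -1.1, -4.6]
gripper_width: 0.606
finger_force: 30.0
```

Run:
```python
from h import *
s=env.observe();print(s["t"],s["tool_pos"],s["tool_rot"],s["wrist_force"],s["ft_torque"])
save("wrist","w2.png",s=1.25)
```

```text
5.025 [ 0.42514249 -0.05141058  0.14595941] [ 6.05860621e-01  7.95570412e-01 -3.24881737e-04 -7.22490059e-04] [ 0.13479066 -1.10368969 -4.59237294] [ 0.00498144 -0.14334117 -0.00620553]
```

View pics/w2.png

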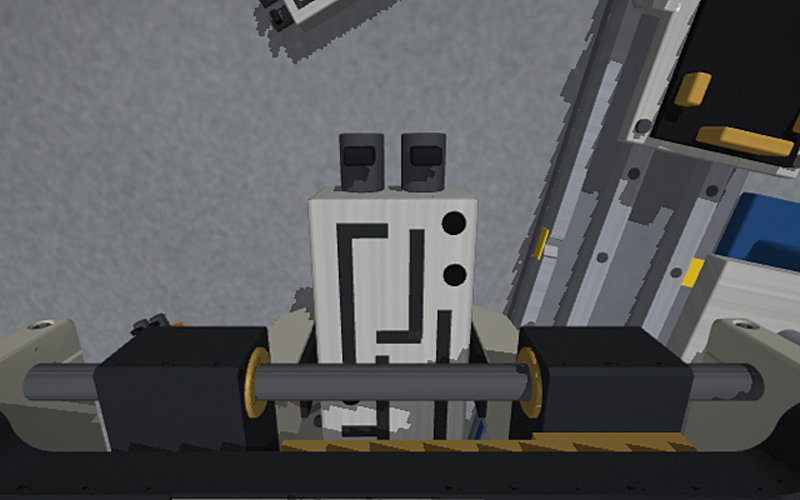

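The valve body is held level. Its top face's +y edge is at row 198, from x=310 to 477.

Run:
```python
from h import *
from scipy.spatial.transform import Rotation as Ro
s=env.observe();R=Ro.from_quat(s["tool_rot"]).as_matrix();t=np.array(s["tool_pos"])
f=lambda p,z:ray("wrist",((p[0]+.5)/1.25-.5,(p[1]+.5)/1.25-.5),z)
for p in[(310,199),(476,199)]:print((R.T@(f(p,t[2]+.027)-t)*1e3).round(1))
for p in[(313,190),(474,190)]:print("bot",(R.T@(f(p,t[2]-.007)-t)*1e3).round(1))
x=R[:,0];print("yaw",np.degrees(np.arctan2(-x[0],x[1])))
# nest / shuttle features
print("plate end",f((625,139),.058),f((797,177),.058),"block inner top",f((707,125),.078),f((792,150),.078),"yellow",f((541,244),.026),f((692,272),.012))
print("strip edge",f((515,350),.026),f((598,30),.026))
```

```text
[ 58.8 -26.  -26.9]
[ 58.8  27.2 -27. ]
bot [ 56.9 -31.6   7.1]
bot [56.9 33.1  7. ]
yaw 15.418093474057905
plate end [0.53502688 0.05643919 0.058     ] [0.64252583 0.06358427 0.058     ] block inner top [0.56289951 0.07191545 0.078     ] [0.61280723 0.07246661 0.078     ] yellow [ 0.5253964  -0.02074892  0.026     ] [ 0.64947843 -0.01331445  0.012     ]
strip edge [ 0.53728953 -0.10482947  0.026     ] [0.50900234 0.11451781 0.026     ]
```

Emit:
step_arm([
  [-0.2,0.3,0,-0.1,-1],
  [-0.5,0.9,0,-0.2,-1],
  [-0.5,1.7,0,-0.4,-1],
  [-0.4,2.6,0,-0.6,-1],
  [0,3.5,0,-0.8,-1],
  [0.7,4.2,0,-1.0,-1],
  [1.5,4.6,0,-1.2,-1],
  [2.4,4.75,0,-1.2,-1],
  [3.2,4.75,0,-1.2,-1],
  [3.8,4.75,0,-1.2,-1],
  [4.0,4.75,0,-1.2,-1],
  [4.0,4.75,0,-1.2,-1],
  [4.0,4.75,0,-1.2,-1],
  [4.0,4.75,0,-1.2,-1],
])

```text
t: 6.82
tool_pos: [0.585, 0.1386, 0.1469]
tool_rot: [0.686, 0.728, -0.0, 0.0]
wrist_force: [-0.1, -0.2, -5.4]
gripper_width: 0.606
finger_force: 30.0
```

Run:
```python
from h import *
s=env.observe();print(s["t"],s["tool_pos"],s["tool_rot"],s["wrist_force"],s["joints"])
save("wrist","w3.png",s=1.25)
```

```text
6.825 [0.58496793 0.13857231 0.14686727] [ 6.85568196e-01  7.28008395e-01 -1.56362737e-04  1.94053362e-05] [-0.06246038 -0.24440824 -5.43983276] [ 0.05059136  0.5336996  -0.54213389  1.69491259  0.31702641  1.00183814
 -0.54280046]
```

View pics/w3.png

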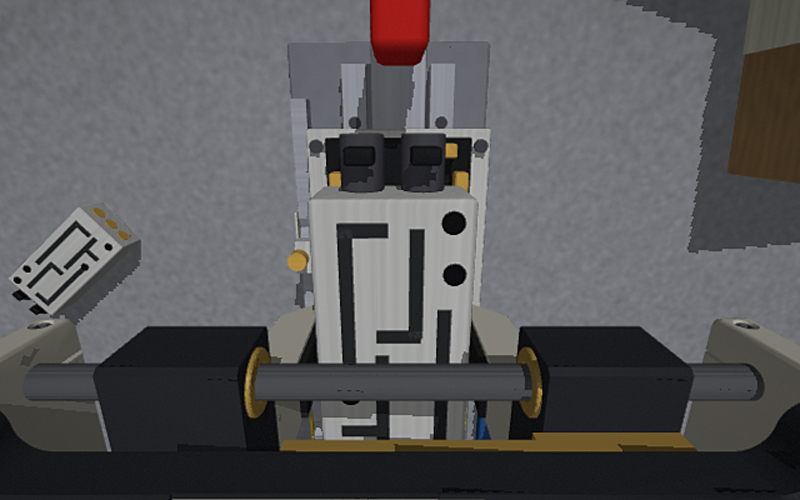

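The wrist view shows the plate's +y corners at (307,130) and (490,128), side locators with inner top edges at x of about 341 and 454 near row 175, and the handle at x 370–430. The valve body sits over the nest, nearly parallel to it.

Run:
```python
from h import *
from scipy.spatial.transform import Rotation as Ro
s=env.observe();R=Ro.from_quat(s["tool_rot"]).as_matrix();t=np.array(s["tool_pos"])
x=R[:,0];print("yaw",np.degrees(np.arctan2(-x[0],x[1])))
f=lambda p,z:(ray("wrist",((p[0]+.5)/1.25-.5,(p[1]+.5)/1.25-.5),z)-t)@R*1e3
g=lambda p,z:ray("wrist",((p[0]+.5)/1.25-.5,(p[1]+.5)/1.25-.5),z)
for n,p,z in[("plateL",(307,130),.058),("plateR",(490,128),.058),("locL",(341,174),.07),("locR",(454,174),.07),("baseL",(289,43),.012),("baseR",(490,41),.012),("endlocR",(446,158),.07),("handL",(371,10),.108),("handR",(430,10),.108),("valveL",(310,199),t[2]+.027),("valveR",(476,199),t[2]+.027)]:
    print(n,f(p,z).round(1),g(p,z).round(4))
im=cv2.imread("pics/raw_w3.png");cv2.imwrite("pics/w3c.png",cv2.resize(im[95:170,235:405],None,fx=4.6,fy=4.6,interpolation=cv2.INTER_CUBIC))
save("top","top2.png",(210,90,350,190),5.5)
```

```text
yaw 3.4280815881559166
plateL [ 79.8 -49.   88.9] [0.5315 0.2153 0.058 ]
plateR [80.9 56.4 88.9] [0.6366 0.2226 0.058 ]
locL [ 56.1 -28.8  76.9] [0.553  0.1928 0.07  ]
locR [56.1 35.1 76.9] [0.6168 0.1966 0.07  ]
baseL [133.3 -66.5 134.9] [0.5108 0.2676 0.012 ]
baseR [134.5  63.1 134.9] [0.6401 0.2765 0.012 ]
endlocR [64.9 30.2 76.9] [0.6114 0.2051 0.07  ]
handL [128.6  -8.7  38.9] [0.5688 0.2664 0.108 ]
handR [128.6  16.3  38.9] [0.5938 0.2678 0.108 ]
valveL [ 59. -26. -27.] [0.5557 0.1958 0.1739]
valveR [ 59.   27.3 -27. ] [0.6088 0.199  0.1739]
```

View pics/w3c.png

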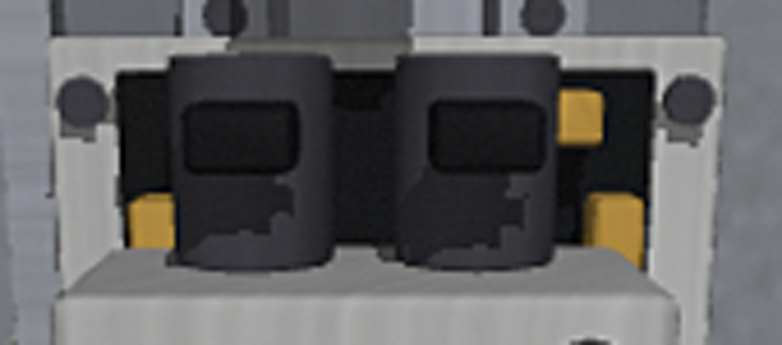

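Emit:
step_arm([
  [0.06,0.04,-0.2,0,-1],
  [0.06,0.04,-0.5,0,-1],
  [0.06,0.04,-0.9,0,-1],
  [0.06,0.04,-1.2,0,-1],
  [0.06,0.04,-1.45,0,-1],
  [0.06,0.04,-1.5,0,-1],
  [0.06,0.04,-1.5,0,-1],
  [0.06,0.04,-1.5,0,-1],
])

```text
t: 7.92
tool_pos: [0.5884, 0.1402, 0.0873]
tool_rot: [0.686, 0.728, 0.0, 0.0]
wrist_force: [-0.5, 0.3, -4.1]
gripper_width: 0.602
finger_force: 30.0
```

Run:
```python
from h import *
s=env.observe();print(s["tool_pos"],s["wrist_force"])
im=env.camera("wrist")[:,:,::-1];cv2.imwrite("pics/raw_w4.png",im)
c=cv2.resize(im[30:170,220:420],None,fx=4,fy=4,interpolation=cv2.INTER_CUBIC);cv2.imwrite("pics/w4.png",c)
```

```text
[0.58844333 0.14024394 0.08727613] [-0.47356744  0.32651298 -4.14930316]
```

View pics/w4.png

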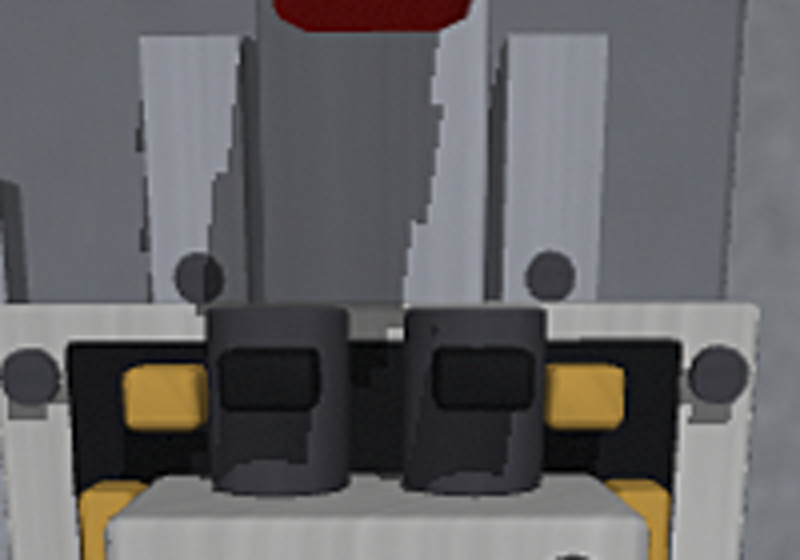

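The solenoids are centred (mid-column 376, against 374 for the end locators and pad). Next I'll check the fore-aft offset.

Run:
```python
from h import *
from scipy.spatial.transform import Rotation as Ro
s=env.observe();R=Ro.from_quat(s["tool_rot"]).as_matrix();t=np.array(s["tool_pos"])
f=lambda p,z:(ray("wrist",(220+(p[0]+.5)/4-.5,30+(p[1]+.5)/4-.5),z)-t)@R*1e3
for n,p,z in[("endlocL",(165,418),.07),("endlocR",(585,418),.07),("endlocL foot",(165,430),.058),("plate",(374,305),.058),("pL",(0,304),.058),("pR",(757,304),.058),("valve",(374,518),t[2]+.027),("screwL",(31,377),.058),("screwR",(718,375),.058)]:print(n,f(p,z).round(1))
```

```text
endlocL [ 64.9 -27.4  17.2]
endlocR [64.9 27.7 17.3]
endlocL foot [ 62.1 -29.4  29.2]
plate [79.  -0.  29.2]
pL [ 79.1 -51.2  29.2]
pR [79.1 52.4 29.3]
valve [ 59.    0.2 -27. ]
screwL [ 69.4 -47.7  29.2]
screwR [69.6 47.8 29.3]
```

Emit:
step_arm([
  [0,0,-0.1,0,-1],
  [0,0,-0.2,0,-1],
  [0,0,-0.3,0,-1],
  [0,0,-0.4,0,-1],
  [0,0,-0.45,0,-1],
  [0,0,-0.5,0,-1],
  [0,0,-0.53,0,-1],
  [0,0,-0.53,0,-1],
  [0,0,-0.53,0,-1],
])

```text
t: 9.1
tool_pos: [0.5882, 0.1401, 0.0657]
tool_rot: [0.686, 0.728, 0.0, 0.0]
wrist_force: [-0.2, 0.2, -3.8]
gripper_width: 0.608
finger_force: 30.0
```

Emit:
step_arm([
  [0,0,-0.02,0,-1],
  [0,0,-0.04,0,-1],
  [0,0,-0.04,0,-1],
  [0,0,-0.04,0,-1],
])

```text
t: 9.6
tool_pos: [0.5883, 0.1402, 0.0651]
tool_rot: [0.686, 0.728, 0.0, 0.0]
wrist_force: [-3.8, -0.8, 8.3]
gripper_width: 0.611
finger_force: 30.0
```

Emit:
step_arm([
  [0,0,0,0,-0.1],
  [0,0,0,0,0.2],
  [0,0,0,0,0.5],
  [0,0,0,0,0.5],
  [0,0,0,0,0.5],
  [0,0,0.1,0,0.5],
  [0,0,0.4,0,0.5],
  [0,0,0.9,0,0.5],
  [0,0,1.6,0,0.5],
  [0,0,2.4,0,0.5],
  [0,0,3.0,0,0.5],
  [0,0,3.2,0,0.5],
  [0,0,3.2,0,0.5],
  [0,0,3.2,0,0.5],
])

```text
t: 11.35
tool_pos: [0.5875, 0.1398, 0.1909]
tool_rot: [0.686, 0.728, -0.001, -0.0]
wrist_force: [-0.6, -0.3, -0.5]
gripper_width: 0.752
finger_force: 0.0
```

Run:
```python
from h import *
s=env.observe();print(s["t"],s["tool_pos"],s["wrist_force"],s["gripper_width"],s["joints"])
save("wrist","w5.png",s=1.25)
```

```text
11.35 [0.58753375 0.13979707 0.19089883] [-0.59879475 -0.26426902 -0.48100911] 0.7522475759629661 [ 0.05959415  0.49620161 -0.55683005  1.63592907  0.28696022  1.09378245
 -0.51695281]
```

View pics/w5.png

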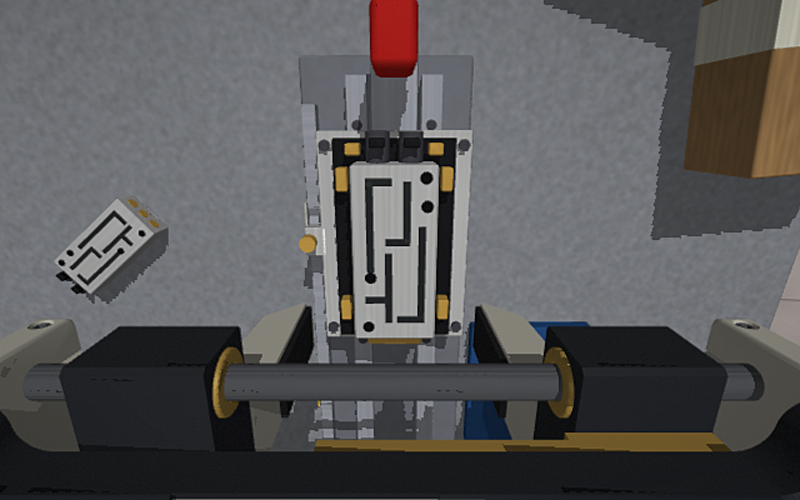

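The valve body lies level between all the locators, with solenoids towards the red handle at (394,38). Now I'll find the handle position and the travel needed.

Run:
```python
from h import *
s=env.observe()
f=lambda p,z:ray("wrist",((p[0]+.5)/1.25-.5,(p[1]+.5)/1.25-.5),z)
u=np.array([-np.sin(np.radians(3.6)),np.cos(np.radians(3.6)),0]);v=np.array([u[1],-u[0],0])
for n,p,z in[("valve",(350,163),.092),("valve",(439,163),.092),("valve",(354,338),.092),("valve",(436,338),.092),("pL",(319,131),.058),("pR",(471,131),.058),("bL",(300,57),.012),("bR",(473,56),.012),("hL",(371,30),.108),("hR",(418,30),.108),("hfront",(394,76),.08)]:
    g=f(p,z);print(n,g.round(4),"own y,x",round(g@u,4),round(g@v,4))
```

```text
valve [0.558  0.1986 0.092 ] own y,x 0.1631 0.5694
valve [0.6125 0.2018 0.092 ] own y,x 0.163 0.624
valve [0.5642 0.0787 0.092 ] own y,x 0.0432 0.568
valve [0.6215 0.0822 0.092 ] own y,x 0.043 0.6255
pL [0.533  0.2157 0.058 ] own y,x 0.1818 0.5455
pR [0.6361 0.2218 0.058 ] own y,x 0.1815 0.6487
bL [0.5104 0.2672 0.012 ] own y,x 0.2346 0.5262
bR [0.6396 0.2755 0.012 ] own y,x 0.2348 0.6557
hL [0.5687 0.269  0.108 ] own y,x 0.2327 0.5845
hR [0.5934 0.2704 0.108 ] own y,x 0.2326 0.6092
hfront [0.5819 0.2506 0.08  ] own y,x 0.2136 0.5965
```

Emit:
step_arm([
  [0,0.3,0,0,0.5],
  [-0.1,1.1,0,0,0.5],
  [-0.1,2.1,0,0,0.5],
  [-0.16,2.9,0,0,0.5],
  [-0.16,3.2,0,0,0.5],
  [-0.16,3.23,0,0,0.5],
  [-0.16,3.23,-0.3,0,0.5],
  [-0.16,3.23,-1.0,0,0.5],
  [-0.16,3.23,-1.7,0,0.5],
  [-0.16,3.23,-2.3,0,0.5],
  [-0.16,3.23,-2.65,0,0.5],
  [-0.16,3.23,-2.75,0,0.5],
  [-0.16,3.23,-2.75,0,0.5],
  [-0.16,3.23,-2.75,0,0.5],
])

```text
t: 13.15
tool_pos: [0.5822, 0.2696, 0.0829]
tool_rot: [0.686, 0.728, 0.001, 0.0]
wrist_force: [-0.4, 0.1, 0.4]
gripper_width: 0.748
finger_force: 0.0
```

Emit:
step_arm([
  [0,0,0,0,0.1],
  [0,0,0,0,-0.2],
  [0,0,0,0,-0.4],
  [0,0,0,0,-0.4],
  [0,0,0,0,-1],
  [0,0,0,0,-1],
  [0,0,0,0,-1],
])

```text
t: 14.02
tool_pos: [0.58, 0.2693, 0.0818]
tool_rot: [0.685, 0.728, -0.001, -0.001]
wrist_force: [-5.8, -0.7, 4.1]
gripper_width: 0.283
finger_force: 30.0
```

Emit:
step_arm([
  [0,-0.1,0,0,-1],
  [0.02,-0.25,0,0,-1],
  [0.03,-0.45,0,0,-1],
  [0.04,-0.65,0,0,-1],
  [0.05,-0.85,0,0,-1],
  [0.07,-1.05,0,0,-1],
  [0.08,-1.25,0,0,-1],
  [0.09,-1.45,0,0,-1],
  [0.1,-1.65,0,0,-1],
  [0.12,-1.85,0,0,-1],
  [0.13,-2.05,0,0,-1],
  [0.14,-2.25,0,0,-1],
  [0.15,-2.4,0,0,-1],
  [0.16,-2.5,0,0,-1],
  [0.16,-2.5,0,0,-1],
])

```text
t: 15.9
tool_pos: [0.5863, 0.1691, 0.0817]
tool_rot: [0.686, 0.728, -0.001, -0.001]
wrist_force: [-7.9, -0.9, 5.2]
gripper_width: 0.284
finger_force: 30.0
```

Lateral force stays small. Next I advance to 152 mm of travel, just short of the notch.

Emit:
step_arm([
  [0,-0.1,0,0,-1],
  [0.02,-0.25,0,0,-1],
  [0.03,-0.45,0,0,-1],
  [0.04,-0.65,0,0,-1],
  [0.05,-0.85,0,0,-1],
  [0.07,-1.0,0,0,-1],
  [0.07,-1.15,0,0,-1],
  [0.08,-1.25,0,0,-1],
  [0.08,-1.3,0,0,-1],
  [0.08,-1.3,0,0,-1],
  [0.08,-1.3,0,0,-1],
])

```text
t: 17.27
tool_pos: [0.5897, 0.1158, 0.0817]
tool_rot: [0.686, 0.728, -0.002, -0.0]
wrist_force: [-7.3, -4.5, 6.2]
gripper_width: 0.283
finger_force: 30.0
```

The carrier is now pulling the tool forward (-4.5 N), so the notch has begun. Small steps next.

Emit:
step_arm([
  [0,-0.03,0,0,-1],
  [0,-0.05,0,0,-1],
  [0,-0.05,0,0,-1],
  [0,-0.05,0,0,-1],
])

```text
t: 17.77
tool_pos: [0.5898, 0.1138, 0.0817]
tool_rot: [0.686, 0.728, -0.002, -0.0]
wrist_force: [-5.5, -4.7, 6.0]
gripper_width: 0.282
finger_force: 30.0
```

Emit:
step_arm([
  [0,-0.03,0,0,-1],
  [0,-0.05,0,0,-1],
  [0,-0.05,0,0,-1],
  [0,-0.05,0,0,-1],
])

```text
t: 18.27
tool_pos: [0.5898, 0.1131, 0.0817]
tool_rot: [0.686, 0.728, -0.001, -0.001]
wrist_force: [-5.7, 0.0, 4.1]
gripper_width: 0.278
finger_force: 30.0
```

Emit:
step_arm([
  [0,0,0,0,-0.3],
  [0,0,0,0,-0.1],
  [0,0,0,0,0.2],
  [0,0,0,0,0.5],
  [0,0,0,0,0.5],
  [0,0,0.3,0,0.5],
  [0,0,1.0,0,0.5],
  [0,0,1.9,0,0.5],
  [0,0.2,2.8,0,0.5],
  [0,0.7,3.3,0,0.5],
  [0,1.3,3.5,0,0.5],
  [0,1.5,3.5,0,0.5],
  [0,1.5,3.5,0,0.5],
  [0,1.5,3.5,0,0.5],
])

```text
t: 20.02
tool_pos: [0.5912, 0.1719, 0.2213]
tool_rot: [0.686, 0.727, -0.001, 0.0]
wrist_force: [-0.7, -0.8, -0.1]
gripper_width: 0.752
finger_force: 0.0
```

Run:
```python
from h import *
s=env.observe();print(s["t"],s["tool_pos"],s["wrist_force"])
save("top","t9.png");a=cv2.imread("pics/raw_t9.png")[110:190,200:400]
cv2.imwrite("pics/fin.png",cv2.resize(a,None,fx=4,fy=4,interpolation=cv2.INTER_CUBIC))
```

```text
20.025 [0.59124952 0.17187344 0.221322  ] [-0.72507343 -0.80477822 -0.07364268]
```

View pics/fin.png

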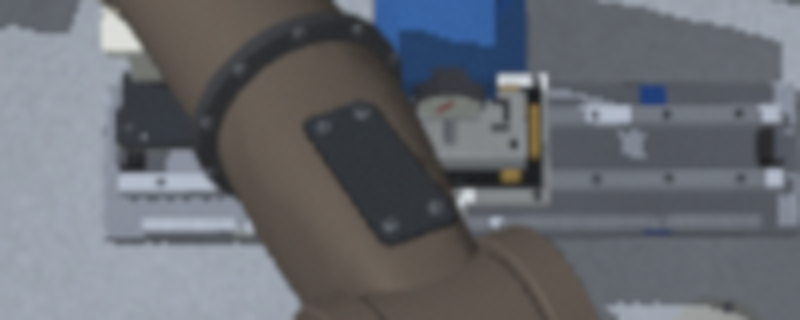

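The carrier is under the seal head with the valve body in the nest, and the plate's -y edge runs from (549,75) to (547,205). I'll compare that with its starting position for the travel.

Run:
```python
from h import *
f=lambda o,p,z:ray("top",(o[0]+(p[0]+.5)/4-.5,o[1]+(p[1]+.5)/4-.5),z)
u=np.array([-.0628,.998,0])
a=[f((210,120),p,.058)@u for p in[(318,38),(315,163)]];b=[f((200,110),p,.058)@u for p in[(549,75),(547,205)]]
print(a,b,np.mean(a)-np.mean(b))
print(ray("top",(200+410.5/4,0),0)[:0], "nest to yellow",np.mean(b)+.08, f((210,120),(411,190),.026)@u, "base -y end",f((200,110),(796,230),.012)@u, f((210,120),(66,120),.012)@u)
```

```text
[np.float64(0.020134684802425407), np.float64(0.022363367648816728)] [np.float64(-0.136448692822415), np.float64(-0.13294618781045037)] 0.15594646654205374
[] nest to yellow -0.054697440316432686 -0.05498271254958177 base -y end -0.3416230968433774 0.23291219142448205
```

```bash
python3 -c "
from plant import env
print(env.close_job())"
```

```text
the job is handed in; nothing more can be done
None
```

The valve body is home in the nest with its solenoids towards the handle. The carrier is clicked into the test station, within about 1 mm of its yellow mark by camera, the arm is clear, and the job was handed in at about 20 s; no verdict was returned.

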